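# Lay out the piled tip boxes at their pipettes

## Task

The pipette-tip boxes are still piled two by two on the bench. Take the piles apart and set each box upright and flat in the bed of its own pipette station, inside the lip, lengthwise: the one whose pipette has the button in the box's colour. Set the boxes down rather than dropping them, and leave the orange tube rack and the brown bottle where they stand.

Things in the scene. Friction and masses are not known exactly. Their poses are not given: they have to be found in the camera images.
- box_yellow (a point): Centre (half-way up) of the closed yellow pipette-tip box, 80 x 58 x 56 mm (x, y, z), about 90 g: yellow base, clear lid with yellow edge, clipped shut (one rigid piece with flat faces). z up, x along its length; grasp across the 58 mm width. At the start it lies loose on the middle of the blue or green box's lid. Either way round is right.
- box_purple (a point): Centre (half-way up) of the closed purple pipette-tip box, 80 x 58 x 56 mm (x, y, z), about 90 g: purple base, clear lid with purple edge, clipped shut (one rigid piece with flat faces). z up, x along its length; grasp across the 58 mm width. At the start it lies loose on the middle of the blue or green box's lid. Either way round is right.
- box_green (a point): Centre (half-way up) of the closed green pipette-tip box, 108 x 62 x 86 mm (x, y, z), about 160 g: green base, clear lid with green edge, clipped shut (one rigid piece with flat faces). z up, x along its length; grasp across the 62 mm width, in its upper half. At the start the lower box of a pile, standing on the bench. Either way round is right.
- box_blue (a point): Centre (half-way up) of the closed blue pipette-tip box, 108 x 62 x 86 mm (x, y, z), about 160 g: blue base, clear lid with blue edge, clipped shut (one rigid piece with flat faces). z up, x along its length; grasp across the 62 mm width, in its upper half. At the start the lower box of a pile, standing on the bench. Either way round is right.
- dock_yellow: Fixed station of the yellow pipette: dark grey bed for the yellow box, 98 x 76 mm inside (x, y), 9 mm clear all round, with a yellow lip 4 mm thick, 6 mm above the bed. Origin: under the bed's centre, on the bench; bed surface at z 4 mm. Along +x behind the bed, 69 to 303 mm from the origin, lies a white pipette with yellow button, head and collar, up to 46 mm high.
- dock_purple: Fixed station of the purple pipette: dark grey bed for the purple box, 98 x 76 mm inside (x, y), 9 mm clear all round, with a purple lip 4 mm thick, 6 mm above the bed. Origin: under the bed's centre, on the bench; bed surface at z 4 mm. Along +x behind the bed, 69 to 303 mm from the origin, lies a white pipette with purple button, head and collar, up to 46 mm high.
- dock_green: Fixed station of the green pipette: dark grey bed for the green box, 126 x 80 mm inside (x, y), 9 mm clear all round, with a green lip 4 mm thick, 6 mm above the bed. Origin: under the bed's centre, on the bench; bed surface at z 4 mm. Along +x behind the bed, 83 to 317 mm from the origin, lies a white pipette with green button, head and collar, up to 46 mm high.
- dock_blue: Fixed station of the blue pipette: dark grey bed for the blue box, 126 x 80 mm inside (x, y), 9 mm clear all round, with a blue lip 4 mm thick, 6 mm above the bed. Origin: under the bed's centre, on the bench; bed surface at z 4 mm. Along +x behind the bed, 83 to 317 mm from the origin, lies a white pipette with blue button, head and collar, up to 46 mm high.
- rack (a point): Bystander: orange tube rack, 150 x 66 x 40 mm (caps of its tubes reach 46 mm), at one side of the work; point at its centre, 20 mm up. Not to be moved.
- bottle (a point): Bystander: brown reagent bottle with blue cap, 68 mm across, 150 mm high, at the other side of the work; point on its axis, 75 mm up. Not to be moved.
Things that resemble listed ones, but are neither listed nor needed, are in the scene too. Of the things that look like the part that bears box_yellow, the middle-sized one is meant.

How it is judged:
By the outcome, as a careful person would: the job done as asked, in the order asked, and still so for the second after the job is handed in, with the robot touching nothing.
It also fails if it takes over 112 s, if anything falls off the work surface, if the arm or the gripper's body presses on something with over 40 N, if the wrist force passes 120 N, or if a joint passes its speed limit or range.

## Robot

A 6-joint arm with a two-finger parallel gripper is mounted at the origin on the work surface. World frame = base frame: x ahead of the robot, y to its left, z up, the work surface at z = 0. Lengths are in mm, angles in rad, forces in N, time in s.
With the tool pointing down it reaches from about 325 to 775 mm from the base axis. Payload 9.3 kg.
Tool frame: the origin (TCP) lies on the mounting face of the last link; the fingertips stand 173 mm ahead of it and the grasp point (between the pads) lies 155 mm ahead of it; z points along the fingers, y is the direction in which the jaws open and shut (so a half turn about z gives the same grasp; the last joint's range is limited). The gripper opens to 85 mm and grips with 20 to 120 N. Pads are 22 mm wide; open, the fingers measure 114 mm over their backs; the gripper's body (76 mm by 85 mm) begins 54 mm behind the grasp point. The pads swing forward as they close: fully open they stand 13 mm farther back than shut.
Start: joints at [-1.396, 0.259, 0.021, 1.334, 0, 1.418], TCP at [177.072, -520.714, 404.679] pointing down, gripper open.
Joint ranges: [-3.04, 3.04], [-0.91, 1.82], [-1.04, 1.36], [-1.92, 1.95], [-1.52, 1.45], [-3.14, 3.14]. Speed limits (rad/s): [2.22, 2.22, 2.79, 3.14, 3.14, 3.14].

## Interface

Orientations are given as a rotation vector (axis times angle).
In Python, from rig import * gives the robot as it stands. Calls block until the motion is done:
- move_to(position, orientation): joint-space move of the TCP to a pose.
- movel(position, ori=None, max_speed=150): straight line of the TCP; ori=None keeps the orientation; max_speed is the mean speed in mm/s.
- goto_joints(angles): joint-space move.
- gripper_to(opening, squeeze=None): finger opening in mm; squeeze is the grip in N (None keeps the last); returns when the fingers have stopped.
- wait(seconds).
- solve_ik(position, orientation): joint angles nearest the present ones, or None.
- read_camera(name): name is "scene" or "top" or "wrist"; returns a dict with "img" (480x640x3 uint8, blue, green, red), "depth" (480x640 float32, mm along the optical axis (not along the pixel's ray), 0 where there is no reading), "fx", "fy", "cx", "cy" (pixels), "T" (4x4, takes a point from camera to world coordinates). Camera axes: x right, y down, z forward; pixel columns grow to the right and rows downward; lengths in mm; the calibration is good to about 2 mm. The wrist camera is an equidistant fisheye: a pixel r from the principal point sees the ray r / f radians off the axis. A picture is of the moment at which its call begins.
A pose or a line that the arm cannot do raises MotionError and nothing moves.
- job_done(): hands the job in, once; it reports no verdict.
Readings, each from a call of its own:
- current_time(): time.
- current_qpos(): joint angles.
- current_joint_velocities(): joint speeds.
- current_tau(): joint torques, N m.
- current_position(): TCP position.
- current_ee_rot(): TCP orientation.
- current_contact_force(): force on the tool from outside, world axes, zero at the start.
- current_ft_torque(): the same for the moment, N m.
- current_grip_width(): finger opening in mm.
Only numpy, scipy, OpenCV 4.12 (cv2) and the standard library are available. Lean on these libraries where they do the work, as an engineer would, in place of code of your own. Each camera call takes 0.05 s, during which the arm holds its last target. There are 200 camera calls.

## Working session

There is one attempt and no reset: what is moved stays moved. The work goes in short steps, each a Python script; the robot and the scene stay as the last script left them, time stands still between calls to the robot, and variables do not carry over. Pictures are saved under pics/ and viewed, about 12 in all and at most 16, crops included, and the job is handed in when it is done.

```bash
ls; mkdir -p pics
python3 - <<'E'
from rig import *
import cv2,numpy as np
for n in("scene","top","wrist"):
    c=read_camera(n); cv2.imwrite(f"pics/{n}0.png",c["img"]); np.savez(f"{n}0.npz",**c)
    print(n,c["fx"],c["fy"],c["cx"],c["cy"],np.round(c["T"],3).tolist(), (c["depth"]>0).mean())
print(current_time(),current_ee_rot(),current_grip_width())
E
```

```text
pics
scene 451.9399761074257 451.9399761074257 326.2797174015252 232.62946724665198 [[0.733, 0.397, -0.553, 1220.804], [0.68, -0.455, 0.575, -663.533], [-0.023, -0.797, -0.604, 813.13], [0.0, 0.0, 0.0, 1.0]] 0.9871484375
top 442.1340152829219 442.1340152829219 324.8739849058206 237.8344058813253 [[-0.011, -0.99, 0.14, 400.164], [-1.0, 0.011, -0.004, 10.857], [0.003, -0.14, -0.99, 1330.023], [0.0, 0.0, 0.0, 1.0]] 0.9958723958333333
wrist 371.64829954431775 371.64829954431775 321.3957620192442 240.65959786104594 [[0.321, -0.898, -0.299, 253.132], [-0.947, -0.305, -0.1, -493.682], [-0.002, 0.316, -0.949, 374.697], [0.0, 0.0, 0.0, 1.0]] 0.9959309895833334
0.15 [-3.09850078e+00 -5.12485847e-01  6.54985549e-05] 85.32825500287578
```

View pics/top0.png

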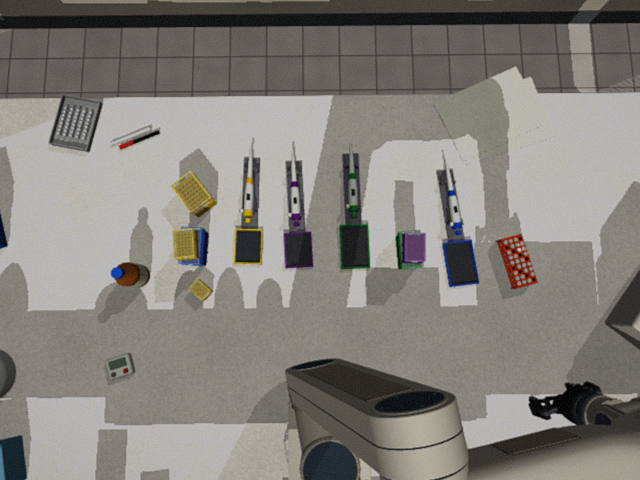

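View pics/scene0.png

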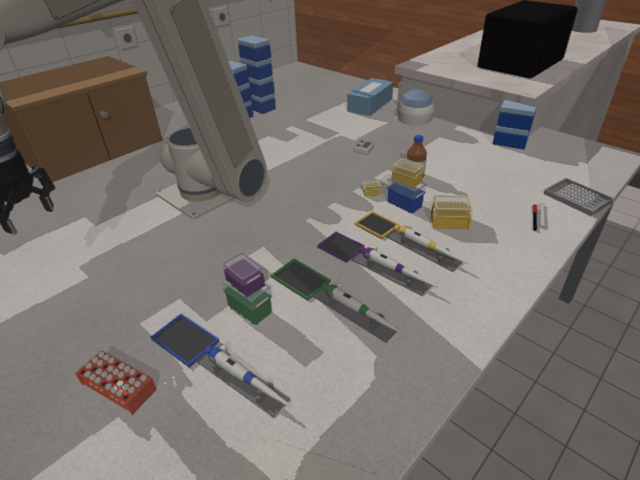

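Top view candidates for box_yellow: the big yellow box at (193,193), one on the blue box at (187,244), a small one at (201,289). The one on the blue box is middle-sized, so I take that. Purple lies on green at (412,249). Docks: yellow (249,245), purple (298,250), green (355,246), blue (460,262). Next: coarse positions, then closer wrist views.

```bash
cat > h.py <<'E'
from rig import *
import numpy as np, cv2
def rays(c,uv,fish=False):
    uv=np.atleast_2d(np.asarray(uv,float)); a=(uv-[c["cx"],c["cy"]])/[c["fx"],c["fy"]]
    if fish:
        t=np.linalg.norm(a,axis=1,keepdims=True); a=a*np.tan(t)/np.maximum(t,1e-9)
    return np.c_[a,np.ones(len(a))]          # z=1 in camera
def plane(c,uv,z,fish=False):
    T=np.asarray(c["T"]); d=rays(c,uv,fish)@T[:3,:3].T
    return T[:3,3]+d*((z-T[2,3])/d[:,2:])
def bydepth(c,uv,fish=False):
    uv=np.atleast_2d(np.asarray(uv,int)); T=np.asarray(c["T"])
    p=rays(c,uv,fish)*c["depth"][uv[:,1],uv[:,0]][:,None]
    return p@T[:3,:3].T+T[:3,3]
def twoviews(c1,uv1,c2,uv2,f1,f2):
    A=np.zeros((3,3));b=np.zeros(3);L=[]
    for c,uv,f in((c1,uv1,f1),(c2,uv2,f2)):
        T=np.asarray(c["T"]);d=T[:3,:3]@rays(c,uv,f)[0];d/=np.linalg.norm(d);P=np.eye(3)-np.outer(d,d);A+=P;b+=P@T[:3,3];L.append((P,T[:3,3]))
    x=np.linalg.solve(A,b); return x,[round(np.linalg.norm(P@(x-o)),1) for P,o in L]
def down(yaw):   # tool z down, tool x at yaw, as a rotation vector
    return np.pi*np.array([np.cos(yaw/2),np.sin(yaw/2),0])
E
python3 - <<'E'
from h import *
c=dict(np.load("top0.npz"))
for n,uv in dict(yel=(187,244),bigy=(193,193),smally=(201,289),pur=(412,249),green=(400,254),blue=(205,250),dy=(249,245),dp=(298,250),dg=(355,246),db=(460,262),bottle=(122,272),rack=(516,262)).items(): print(n,bydepth(c,uv)[0].round(0))
for x,y in((380,250),(380,80),(380,-100),(380,-300),(420,200),(420,-200)):
    print(x,y,[ (z,solve_ik([x,y,z],down(0)) is not None) for z in(420,480,540)])
i=cv2.resize(c["img"][130:310,90:550],None,fx=1.73,fy=1.73,interpolation=2);cv2.imwrite("pics/topc.png",i)
E
```

```text
yel [555. 380. 140.]
bigy [714. 388.  72.]
smally [436. 367.  36.]
pur [ 535. -230.  138.]
green [ 528. -208.   78.]
blue [552. 363.  21.]
dy [567. 234.  10.]
dp [551.  87.   5.]
dg [561. -85.   4.]
db [ 509. -401.    2.]
bottle [481. 549. 147.]
rack [ 504. -551.   44.]
380 250 [(420, True), (480, True), (540, True)]
380 80 [(420, True), (480, True), (540, True)]
380 -100 [(420, True), (480, True), (540, True)]
380 -300 [(420, True), (480, True), (540, True)]
420 200 [(420, True), (480, True), (540, True)]
420 -200 [(420, True), (480, True), (540, True)]
```

View pics/topc.png

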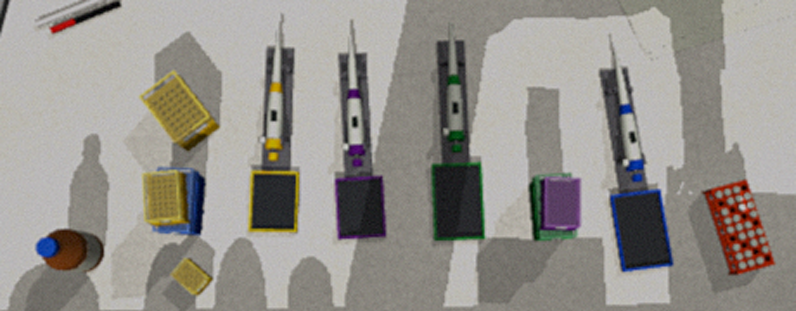

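The crop confirms it: the middle yellow box sits on the blue one (crop 170,198), the purple one on green (560,200). The larger (178,110) and the smaller (190,277) yellow boxes are look-alikes. Now close wrist views.

```bash
python3 - <<'E'
from h import *
for i,(x,y) in enumerate(((520,-310),(560,-90),(560,120),(540,310))):
    move_to([x,y,450],down(0)); wait(0.2)
    c=read_camera("wrist"); np.savez(f"w{i}.npz",**c); cv2.imwrite(f"pics/w{i}.png",c["img"])
    print(i,current_time(),current_qpos().round(2),c["T"][:3,3].round(0))
E
python3 - <<'E'
import cv2,numpy as np
a=[cv2.imread(f"pics/w{i}.png") for i in range(4)]
m=np.vstack([np.hstack(a[:2]),np.hstack(a[2:])]);cv2.imwrite("pics/wm.png",cv2.resize(m,(800,600),interpolation=3))
E
```

```text
0 1.9 [-0.68  0.35  0.27  1.49 -0.    2.47] [ 600. -310.  420.]
1 3.0417 [-0.31  0.28  0.17  1.46 -0.    2.83] [640. -91. 420.]
2 8.1417 [ 0.06  0.29  0.18  1.46  0.   -3.08] [640. 121. 421.]
3 9.175 [ 0.38  0.38  0.31  1.5  -0.   -2.76] [621. 309. 421.]
```

View pics/wm.png

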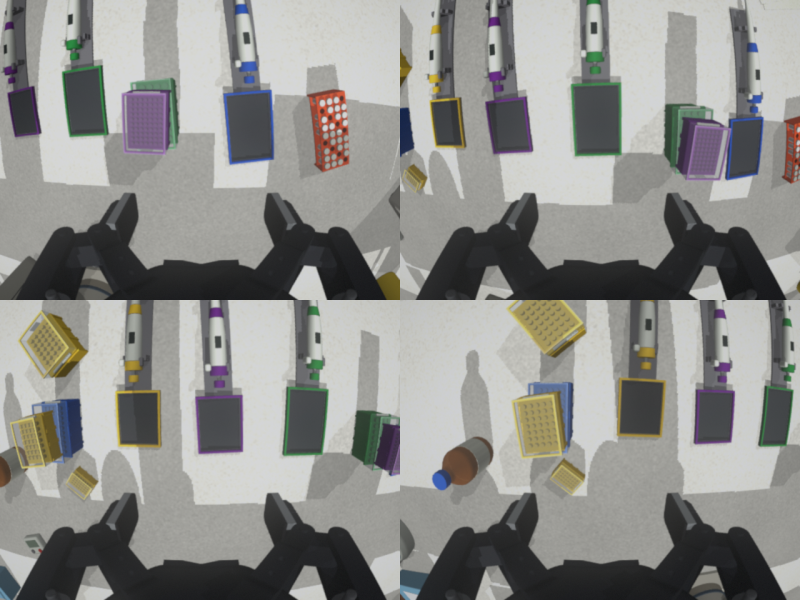

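Montage of the four wrist views: 0 (top left) shows the purple/green pile at (148,120) and the blue dock at (248,127); 1 the green dock at (597,118); 2 the yellow and purple docks at (138,418), (219,424); 3 the yellow/blue pile at (540,427). Next I measure the tops and beds.

```bash
cat >> h.py <<'E'
V,U=np.mgrid[0:480,0:640]; UV=np.c_[U.ravel(),V.ravel()]
def cloud(c,fish=True): return bydepth(c,UV,fish).reshape(480,640,3)
def rect(c,mask,z,fish=True):
    "largest blob of mask -> contour cast on the plane z -> centre, long side, short side, yaw of long side; pixel centroid"
    m=cv2.morphologyEx(mask.astype(np.uint8),cv2.MORPH_OPEN,np.ones((3,3),np.uint8))
    k=max(cv2.findContours(m,cv2.RETR_EXTERNAL,cv2.CHAIN_APPROX_NONE)[0],key=cv2.contourArea)
    P=plane(c,k[:,0],z,fish)[:,:2].astype(np.float32)
    (x,y),(a,b),t=cv2.minAreaRect(P)
    if a<b:a,b,t=b,a,t+90
    t=(np.deg2rad(t)+np.pi/2)%np.pi-np.pi/2
    return np.array([x,y,a,b,t])
def near(W,p,r): return np.hypot(W[...,0]-p[0],W[...,1]-p[1])<r
def px(c,p):     # centre pixel of a fisheye view of a world point
    T=np.asarray(c["T"]);q=T[:3,:3].T@(np.asarray(p)-T[:3,3]);n=np.hypot(*q[:2]);t=np.arctan2(n,q[2])
    return np.array([c["cx"],c["cy"]])+c["fx"]*t*q[:2]/n
def quadc(c,mask):
    "pixel where the diagonals' average direction is: mean ray of the blob's contour corners"
    m=mask.astype(np.uint8);k=max(cv2.findContours(m,0,1)[0],key=cv2.contourArea);M=cv2.moments(k);return [M['m10']/M['m00'],M['m01']/M['m00']]
E
cat > meas.py <<'E'
from h import *
D={"yellow":(567,234),"purple":(551,87),"green":(561,-85),"blue":(509,-401)}
S=[dict(np.load(f"w{i}.npz")) for i in range(4)]
for n,p in D.items():
    pc=[]
    for i,c in enumerate(S):
        W=cloud(c); hsv=cv2.cvtColor(c["img"],cv2.COLOR_BGR2HSV)
        g=near(W,p,85)&(W[...,2]<25)&(hsv[...,2]<110)&(hsv[...,1]<60)
        if g.sum()<1500: continue
        r=rect(c,g,4); g2=near(W,r[:2],30); 
        # pixel of the bed's centre seen through the same corner set
        pc.append((c,quadc(c,g)))
        print("dock",n,i,r.round(3),"depth z",np.median(W[g2][:,2]).round(1))
    if len(pc)>1:
        x,e=twoviews(*pc[0],*pc[1],True,True);print("  2-view",x.round(1),e)
for n,p,z in(("yellow",(555,380),142),("purple",(535,-230),142)):
    pc=[]
    for i,c in enumerate(S):
        W=cloud(c); g=near(W,p,65)&(abs(W[...,2]-z)<10)
        if g.sum()<800: continue
        pc.append((c,quadc(c,g)));print("box",n,i,rect(c,g,z).round(3),"z",np.median(W[g][:,2]).round(1))
    if len(pc)>1:
        x,e=twoviews(*pc[0],*pc[1],True,True);print("  2-view",x.round(1),e)
for n,p in(("blue",(555,370)),("green",(530,-225))):
    for i,c in enumerate(S):
        W=cloud(c); g=near(W,p,75)&(abs(W[...,2]-86)<8)
        if g.sum()<100: continue
        print("low",n,i,rect(c,g,86).round(3),"z",np.median(W[g][:,2]).round(1),np.percentile(W[g],[1,99],axis=0)[:,:2].round(0).tolist())
E
python3 meas.py
```

```text
dock yellow 1 [ 5.63835e+02  2.41560e+02  9.55360e+01  7.02810e+01 -2.70000e-02] depth z 5.8
dock yellow 2 [ 5.63779e+02  2.38811e+02  9.58300e+01  7.38570e+01 -2.90000e-02] depth z 5.8
dock yellow 3 [ 5.63800e+02  2.36399e+02  9.68150e+01  7.43620e+01 -2.70000e-02] depth z 347.8
  2-view [565.4 236.9   7.2] [np.float64(0.2), np.float64(0.2)]
dock purple 0 [5.52111e+02 9.15850e+01 9.75450e+01 6.97740e+01 4.00000e-02] depth z 5.9
dock purple 1 [5.51451e+02 8.92280e+01 9.73130e+01 7.43630e+01 4.30000e-02] depth z 5.8
dock purple 2 [5.51001e+02 8.63490e+01 9.75630e+01 7.58430e+01 4.80000e-02] depth z 346.6
dock purple 3 [5.51216e+02 8.34140e+01 9.72320e+01 7.45450e+01 5.00000e-02] depth z 5.7
  2-view [553.   86.3   7.2] [np.float64(0.2), np.float64(0.2)]
dock green 0 [ 5.60856e+02 -7.98130e+01  1.25874e+02  7.76350e+01  2.40000e-02] depth z 5.7
dock green 1 [ 5.60127e+02 -8.26990e+01  1.26176e+02  7.95400e+01  2.00000e-02] depth z 363.0
dock green 2 [ 5.60200e+02 -8.60310e+01  1.25741e+02  7.85490e+01  2.30000e-02] depth z 5.7
dock green 3 [ 5.60403e+02 -8.88620e+01  1.25994e+02  7.619
[... 785 characters left out ...]
26e+02  8.61180e+01  3.10930e+01  3.52000e-01] z 141.5
  2-view [ 542.2 -237.8  135.6] [np.float64(0.1), np.float64(0.1)]
low blue 2 [ 5.60370e+02  3.86759e+02  1.08341e+02  6.68600e+01 -3.70000e-02] z 87.2 [[507.0, 357.0], [614.0, 416.0]]
low blue 3 [ 5.59761e+02  3.88632e+02  1.07522e+02  6.13190e+01 -3.40000e-02] z 87.3 [[508.0, 357.0], [613.0, 416.0]]
low green 0 [ 589.173 -236.774   61.688   15.492    1.548] z 87.3 [[492.0, -271.0], [596.0, -207.0]]
low green 1 [ 5.50418e+02 -2.37011e+02  9.27360e+01  6.35290e+01  4.30000e-02] z 87.3 [[490.0, -265.0], [596.0, -206.0]]
low green 2 [ 5.42504e+02 -2.35083e+02  1.08838e+02  6.87350e+01  5.00000e-02] z 87.1 [[489.0, -263.0], [596.0, -205.0]]
```

Sizes and heights agree: tops 142 (read +1.4), beds 4 (read about +1.8), sizes within 1–2 mm. The camera seems to read about 1.5 mm high. The two-view heights from blob centroids (7 and 135) are rougher because side faces and lips enter the blobs. I'll place by feel and do yellow first.

```bash
cat > pp.py <<'E'
from h import *
DOCK={"yellow":(564.2,237.4,-.028),"purple":(551.5,87,.046),"green":(560.4,-82.8,.022),"blue":(506.5,-400.4,.11)}
def pick(x,y,yaw,zg,w,force=35):
    "zg: height of the grasp point; w: expected width"
    o=down(yaw+np.pi)
    gripper_to(85); move_to([x,y,zg+155+75],o); movel([x,y,zg+155],max_speed=120)
    f0=current_contact_force(); gripper_to(w-8,force); g=current_grip_width(); print("grip",round(g,1),"f",(current_contact_force()-f0).round(1))
    assert abs(g-w)<5
    movel([x,y,zg+155+15],max_speed=50); movel([x,y,430],max_speed=200); print("lifted",round(current_grip_width(),1),current_contact_force().round(1),current_time())
def place(dock,hg):
    "hg: height of the grasp point above the box's underside"
    x,y,t=DOCK[dock]; o=down(t+np.pi); z0=4+hg+155
    move_to([x,y,430],o); movel([x,y,z0+25],max_speed=180); movel([x,y,z0+4],max_speed=40); wait(.2)
    f0=current_contact_force()[2]; dz=4
    while dz>-3:
        dz-=.7; movel([x,y,z0+dz],max_speed=20); f=current_contact_force()[2]-f0
        if f>2.5: break
    print("down at",round(dz,1),"fz",round(f,1),"at",current_position().round(1))
    gripper_to(85); movel([x,y,z0+90],max_speed=150); print("t",current_time())
def look(name,x,y,z=450):
    move_to([x,y,z],down(np.pi)); wait(.2); c=read_camera("wrist"); np.savez(name+".npz",**c); cv2.imwrite(f"pics/{name}.png",c["img"]); return c
E
python3 - <<'E'
from pp import *
c=dict(np.load("w1.npz")); W=cloud(c); print("bench z",[np.median(W[near(W,p,15)][:,2]).round(1) for p in((560,0),(560,-160),(650,160))])
gripper_to(85)
pick(558.8,390,.087,114+3,58); place("yellow",28+3)
E
```

```text
bench z [np.float64(1.4), np.float64(355.7), np.float64(1.5)]
grip 57.6 f [-1.4 -1.3  5.3]
lifted 57.7 [-0.4 -0.1 -0.4] 14.725
down at 0.5 fz 6.4 at [564.1 237.4 191. ]
t 19.9917
```

Bench also reads +1.4, so the height bias is the camera's. Yellow was felt at bed height (+0.5). Purple next, then a look.

Run:
```python
from pp import *
pick(542,-238,-.047,117,58); place("purple",31)
a=look("a",490,170); b=look("b",480,-200); c2=look("b2",480,300); print(current_time())
cv2.imwrite("pics/ab.png",cv2.resize(np.hstack([a["img"],b["img"]]),(800,300),interpolation=3))
for n,c,p,h in(("green",b,(542,-236),86),("blue",c2,(560,388),86),("yellow",a,(564,237),60),("purple",a,(551,87),60),("green",a,(542,-236),86),("yellow",c2,(564,237),60)):
    W=cloud(c); g=near(W,p,75)&(abs(W[...,2]-1.4-h)<6); r=rect(c,g,h+1.4)
    print(n,r.round(3),"z",np.median(W[g][:,2]-1.4).round(1))
```

```text
grip 57.7 f [0.8 1.7 6.5]
lifted 57.6 [-0.   0.  -1.3] 24.4083
down at 0.5 fz 4.9 at [551.5  87.  190.9]
t 30.25
35.0167
green [ 5.41702e+02 -2.38927e+02  1.08468e+02  6.11900e+01  4.50000e-02] z 85.8
blue [ 5.58838e+02  3.88591e+02  1.07512e+02  6.20720e+01 -4.40000e-02] z 85.8
yellow [ 5.62915e+02  2.37941e+02  8.06210e+01  5.71330e+01 -1.50000e-02] z 59.8
purple [5.50277e+02 8.81840e+01 8.04940e+01 5.82350e+01 3.80000e-02] z 59.8
green [ 5.41224e+02 -2.34681e+02  1.07962e+02  6.61880e+01  3.30000e-02] z 85.6
yellow [ 5.62285e+02  2.38743e+02  8.08630e+01  5.77720e+01 -3.20000e-02] z 59.8
```

View pics/ab.png

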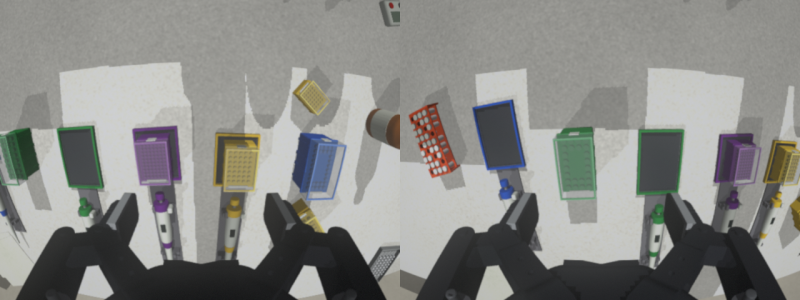

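Yellow (238,160) and purple (157,158) stand in their beds, tops at 59.8 (expected 60), centres within 2 mm of the beds. Now green and blue.

Run:
```python
from pp import *
b=dict(np.load("b.npz")); W=cloud(b); hsv=cv2.cvtColor(b["img"],cv2.COLOR_BGR2HSV)
for p in((560,-83),(507,-400)): print(rect(b,near(W,p,85)&(W[...,2]<25)&(hsv[...,2]<110)&(hsv[...,1]<60),5.4).round(3))
pick(541.7,-238.5,.045,57,62); place("green",57)
pick(559,388.6,-.042,57,62); place("blue",57)
```

```text
[ 5.62163e+02 -8.20510e+01  1.23384e+02  7.91440e+01  2.10000e-02]
[ 5.07567e+02 -4.02392e+02  1.23272e+02  7.60880e+01  1.10000e-01]
grip 61.8 f [-0.3  0.6  5.6]
lifted 61.6 [-0.3  0.7 -1.9] 40.0
down at 0.5 fz 7.3 at [560.3 -82.8 217. ]
t 45.1167
grip 61.7 f [ 0.5 -1.2  6.9]
lifted 61.7 [-0.3 -0.2 -2.4] 49.7917
down at 0.5 fz 7.2 at [ 506.4 -400.4  217.1]
t 57.0167
```

Run:
```python
from pp import *
b=look("d",470,-390,480); a=look("e",470,-20,480); move_to([400,0,480],down(np.pi)); t=read_camera("top"); s=read_camera("scene"); print(current_time(), current_contact_force().round(1))
for n,h,p,c in(("blue",90,(507,-400),b),("green",90,(560,-83),a),("purple",60,(551,87),a),("yellow",60,(564,237),a)):
    W=cloud(c);g=near(W,p,75)&(abs(W[...,2]-1.4-h)<6);x=W[g]; A=np.c_[x[:,:2],np.ones(len(x))];k=np.linalg.lstsq(A,x[:,2],rcond=None)[0]
    r=rect(c,g,h+1.4); print(n,r.round(3),"z",np.median(x[:,2]-1.4).round(1),"tilt",np.rad2deg(k[:2]).round(2),"off dock",(r[[0,1,4]]-DOCK[n]).round(3))
# bystanders before/after in the top view
t0=dict(np.load("top0.npz")); H=lambda c:cv2.cvtColor(c["img"],cv2.COLOR_BGR2HSV)
for n,(u,v),q in(("rack",(516,262),1),("bottle",(128,273),1)):
    print(n,[ [round(float(k),1) for k in quadc(c,(H(c)[...,0]<12)&(H(c)[...,1]>110)&(np.hypot(U-u,V-v)<35))] for c in(t0,t)])
cv2.imwrite("pics/end.png",np.vstack([cv2.resize(np.hstack([b["img"],a["img"]]),(800,300),interpolation=3),cv2.resize(np.hstack([t["img"][130:310,90:550],s["img"][130:430:,60:540][:180]]) if 0 else t["img"][130:302,90:550],(800,300),interpolation=2)]))
cv2.imwrite("pics/endscene.png",s["img"])
```

```text
60.1333 [-0.8  0.2  0.1]
blue [ 5.06124e+02 -3.99517e+02  1.07608e+02  6.14620e+01  9.90000e-02] z 89.9 tilt [0.03 0.08] off dock [-0.376  0.883 -0.011]
green [ 5.59422e+02 -8.15800e+01  1.07611e+02  6.18420e+01  2.30000e-02] z 89.8 tilt [ 0.09 -0.06] off dock [-9.78e-01  1.22e+00  1.00e-03]
purple [5.50533e+02 8.72750e+01 8.02990e+01 5.83240e+01 4.60000e-02] z 59.8 tilt [0.23 0.36] off dock [-0.967  0.275  0.   ]
yellow [ 5.62740e+02  2.36592e+02  8.08200e+01  6.05120e+01 -2.00000e-02] z 59.8 tilt [0.27 0.81] off dock [-1.46  -0.808  0.008]
rack [[515.7, 261.7], [515.6, 262.3]]
bottle [[136.8, 272.6], [133.1, 265.4]]
```

View pics/end.png

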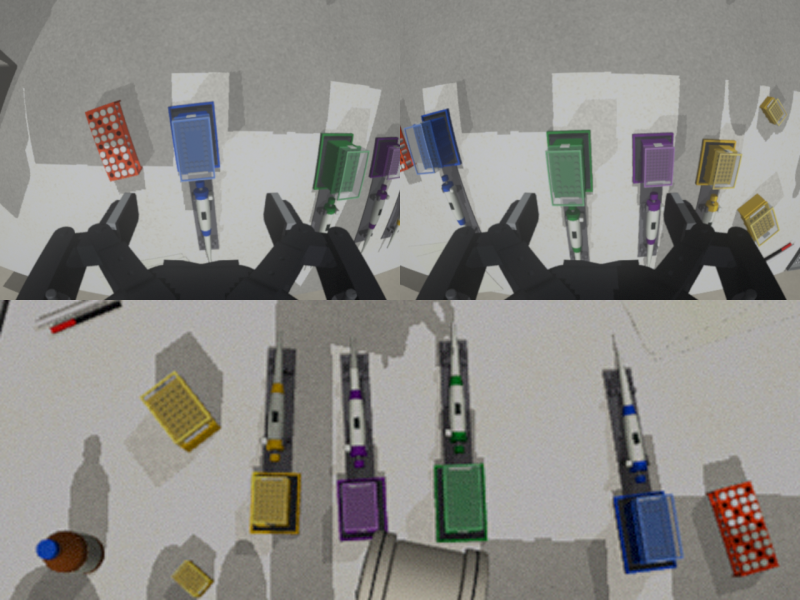

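View pics/endscene.png

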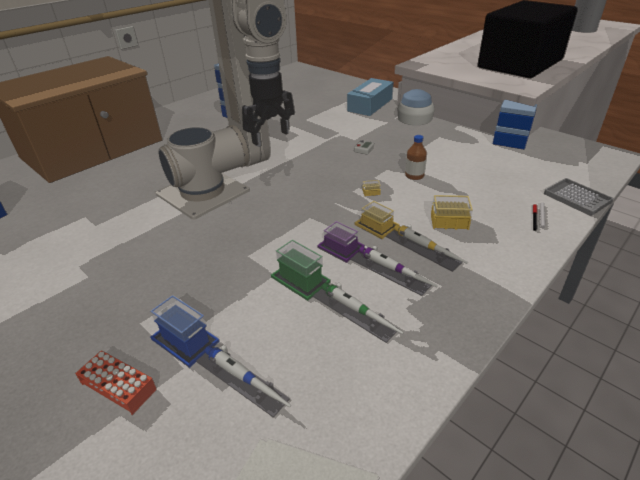

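All four boxes stand in their own beds, flat and within about 1.5 mm of the centres. The bottle's brown-mask centroid moved in the top view, though, so I check its cap numerically before handing in.

Run:
```python
from h import *
t0=dict(np.load("top0.npz"));t=read_camera("top")
s0=dict(np.load("scene0.npz"));s=read_camera("scene")
for a,b,u,v in((t0,t,118,273),(s0,s,418,138)):
    out=[]
    for c in(a,b):
        h=cv2.cvtColor(c["img"],cv2.COLOR_BGR2HSV); out.append(np.round(quadc(c,(abs(h[...,0].astype(int)-110)<15)&(h[...,1]>120)&(np.hypot(U-u,V-v)<14)),1))
    print("cap",out)
if np.linalg.norm(out[0]-out[1])<1.5: job_done(); print("handed in",current_time())
```

```text
cap [array([117.2, 272.6]), array([117.2, 272.6])]
cap [array([418.2, 138.1]), array([418.2, 138. ])]
the job is handed in; nothing more can be done
the job is handed in; nothing more can be done
```

All four boxes are in the beds of their own pipette stations, and I handed the job in at about 60 s of the 112 s allowed. I took the yellow and purple boxes off the piles first, then green and blue. Each was lowered until contact was felt (5–7 N), then released.

**Boxes, last checks:**

| Box | Top height measured / expected (mm) | Offset from bed centre, x / y (mm) | Yaw error (rad) |
|---|---|---|---|
| Yellow | 59.8 / 60 | -1.5 / -0.8 | 0.008 |
| Purple | 59.8 / 60 | -1.0 / 0.3 | 0.000 |
| Green | 89.8 / 90 | -1.0 / 1.2 | 0.001 |
| Blue | 89.9 / 90 | -0.4 / 0.9 | -0.011 |

- **Flatness:** tilt is within 0.1° for green and blue. It read up to 0.8° for yellow, which was seen from the side, but its height fits a box lying flat.
- **Bystanders:** the rack moved by no more than 0.6 px in the top view. The bottle's cap is on the same pixel in both the top and scene views.

**Checks that disagreed:**
- The wrist camera read about 1.4 mm high everywhere, including the bare bench; I subtracted that.
- Two-view heights from blob centroids were rough: 4–7 mm for the beds (text says 4) and 135.5 mm for the pile tops (text says 142). I relied on depth readings and touch instead.
- A brown colour mask suggested the bottle had shifted by several pixels. The cap check contradicts that, so I put it down to changed shading.

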